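# Free the lid stay and close the tool chest

### The arm

A 7-joint arm with a two-finger parallel gripper is mounted at the origin on the work surface. World frame = base frame: x ahead of the robot, y to its left, z up, the work surface at z = 0. Lengths are in mm, angles in rad, forces in N, time in s.
With the tool pointing down it reaches from about 400 to 875 mm from the base axis. Payload 6.5 kg.
Tool frame: the origin (TCP) lies at the very end of the fingers, on their centre line; the grasp point (between the pads) lies 19 mm behind it (env.grip_depth is the z of the grasp point in the tool frame, in mm); z points along the fingers, y is the line along which they close (so a half turn about z gives the same grasp; the last joint's range is limited). The gripper opens to 85 mm and grips with 20 to 120 N. Pads are 22 mm wide; open, the fingers measure 114 mm over their backs; the gripper's body (76 mm by 85 mm) begins 54 mm behind the grasp point. The pads swing forward as they close: fully open they stand 13 mm farther back than shut.
Start: joints at [1.169, 0.536, -0.004, 1.538, 0.003, 1.067, -0.071], TCP at [214.186, -613.689, 204.19] pointing down, gripper open.
Joint ranges: [-2.7, 2.7], [-0.37, 2.16], [-1.27, 1.26], [0.24, 2.4], [-1.31, 4.45], [0.19, 1.91], [-2.76, 2.76]. Speed limits (rad/s): [2.39, 2.39, 3.14, 3.14, 3.14, 3.14, 3.14].

### API

Orientations are given as a unit quaternion [w, x, y, z].
In Python, from rig import env gives the robot as it stands. The module is installed in compiled form; this text tells all that it offers.
- The arm moves only by the shell command python3 -m jog 'ROWS' [OPENING] [FORCE]. ROWS is JSON, a list of rows, each a list of 4 numbers: the shift along the tool's x, y, z scaled (see below), then the turn about the tool's z scaled (see below). In form: [[tx, ty, tz, spin], ...]. A call has 1 to 20 rows; each row is the pose to reach, as a shift and turn from the pose commanded when the call began, along the tool's axes at that moment; what a row does not reach only later rows make up. The controller multiplies each number of a shift by 0.12 m and each number of a turn by 0.5 rad. A row lasts 1/10 s, in which the tool goes at most 50 mm and 8.59 degrees, less where a joint would pass 70% of its speed; a pose out of reach is approached as far as the arm can. A call with a number of a shift or a turn outside -1 to 1 is refused whole. A call with a gripper value outside its range is refused whole. OPENING is the gripper command: -1 is shut, 1 is fully open, values between are in proportion, set as the call begins (- or left out, the last holds). The fingers move at their own pace and stop on an object; FORCE is the grip in N (left out, the last holds). Time passes only in rows, so rows that repeat a pose let the fingers close. It gives the time, the measured TCP pose, the force, the opening and the grip force at its end, in the units of the state.
- env.sense(): the state, without advancing time (a new reading comes with each control period).
- env.capture(name): name is "scene" or "top"; returns a dict with "img" (480x640x3 uint8, blue, green, red), "vertical_fov" (degrees; the focal length in pixels is half the picture's height over the tangent of half this angle, whatever the lens; pixels are square), "cx", "cy" (the principal point, pixels), "dist" ([k1, k2, p1, p2, k3] as OpenCV has them; the pictures are not rectified), "R" (3x3) and "t" (3): a world point X has camera coordinates R X + t. Camera axes: x right, y down, z forward; pixel columns grow to the right and rows downward; lengths in mm; the calibration is good to about 2 mm. A picture is of the moment at which its call begins. There is no depth.
- env.hand_in(): hands the job in; it is judged then, once.
Trained networks look in the newest picture that a camera, given by its name, has taken for a name from the list of things; names that differ only in an ending like _2 or _b are one class to them, and where a whole thing is asked for, a point or a joint stands for the part that bears it (a point fixed in the world has none). Each returns a list of dicts, best first, with "confidence" (0 to 1); they miss things now and then, are a little off and sometimes report something else, mostly with a low value. They report only what shows in the picture. A call takes as long as a camera call. They do not tell look-alikes from the thing itself.
- env.cut_out(name, camera): "pixels" (480x640 bool, what is visible of it) and "rect" ([left, top, width, height] as shares, 0 to 1, of the picture: columns of its width, rows of its height, round what is visible of it).
- env.pinpoint(name, camera): "location" ([column, row] as shares, 0 to 1, of the picture: columns of its width, rows of its height: a listed point, or the origin of a listed thing).
The state is a dict: "t": time; "joint_positions": joint angles; "qvel": joint speeds; "effort": joint torques, N m; "tool_pos": TCP position; "ee_rot": TCP orientation; "ft_force": force on the tool from outside, world axes, zero at the start; "torque": the same for the moment, N m; "opening": finger opening in mm; "finger_force": force on a finger pad.
Only numpy, scipy, OpenCV 4.12 (cv2) and the standard library are available. Lean on these libraries where they do the work, as an engineer would, in place of code of your own. Each camera call takes 0.05 s, during which the arm holds its last target. There are 200 camera calls.

### The job

Pack up the tool chest: first lift the tap wrench off the top of the case and lay it flat on the floor of the chest beside the case, without dropping it. Then lift the locked stay by its upright tab well clear of its catch, leaving the lid standing open, and let go; last, lower the lid from behind until it is fully shut, without slamming it. Leave the case and everything around the chest where it is.

Things in the scene. Friction and masses are not known exactly. Their poses are not given: they have to be found in the camera images.
- chest: Fixed grey steel tool chest, 200 deep (x) x 340 wide (y), its rim 95 mm above the bench; origin at the centre of its underside, x points from its front (towards the robot) to its hinged back, y to its left, z up. Its open well has walls 5 mm thick and a floor 45 mm above the bench (inside 190 x 330 x 50 deep). A closed drawer front below the well is only for looks. The lid is hinged on the back rim; the stay is on its right (-y) side.
- lid (a joint): Lid angle in rad: 0 shut, about 1.80 (103 degrees, leaning a little back) at the start. Lid: shallow tray 200 x 340 mm, 32 mm deep, 0.45 kg, whose hinge has friction of about 0.55 N m, so it stays where it is left. While the stay is locked the lid cannot be pushed shut (it only gives a few degrees, springily); once the stay is lifted, lid and stay move together and lowering the lid folds the stay further up by itself.
- lid_hinge (a point): Point on the lid's hinge axis (parallel to the chest's y) midway along it: 100 mm behind the chest's origin in x and 97 mm above the bench. With the lid at angle a, the direction from the hinge to its free edge is (-cos a) along chest x and (sin a) up.
- lid_outer (a point): Point on the lid's flat outer face (the top when shut; it looks back, away from the robot, when open), midway along its width, 175 mm from the hinge along the lid and 32 mm out from the rim plane; the free edge is 25 mm further. Its z axis is the outward normal of that face.
- stay (a joint): Lift of the stay's front link about its pivot, in rad: 0 locked (knee about 7 mm below the straight line, held by a stop), positive when lifted; the link goes through dead centre (unlocks) at about 0.1, then draws the lid forward: at 0.25 the lid is at about 1.74 rad, at 0.5 at about 1.44; with the lid shut it reads about 1.06. It moves with a few newtons and, once unlocked, stays where it is left.
- stay_pivot (a point): Axis (parallel to the chest's y) on which the front link turns on the chest's right side wall: 65 mm in front of the chest's origin in x, at y -180, 60 mm above the bench.
- stay_grip (a point): Grasp point of the upright steel tab that stands on the stay's knee, 13 mm below the tab's top. The tab is 10 mm thick along the chest's y, 20 mm along x; its top is 131 mm above the bench (36 above the rim) when locked. It lies 82 mm behind and 58 mm above stay_pivot and 30 mm out from the chest's side wall, and swings forward and up about stay_pivot with the link.
- wrench_center (a point): Centre (half-way up) of the loose tap wrench: a straight steel tool, 144 mm long along its x; middle body 44 x 26 wide x 24 high, round handles 12 mm thick either side. 0.18 kg. It starts lying across the top of the case, where it would stop the lid.
- case_center (a point): Centre of the loose upright black instrument case, 110 (its x) x 60 (its y) x 70 high, 0.7 kg, standing on the chest's floor. It stays.
- spray_center (a point): Centre of a tall aluminium spray can behind the lid, diameter 54, 235 high, upright, easily toppled.
- oiler_center (a point): Centre of an oil bottle beside the stay, diameter 52, 130 high, upright.
- tape_center (a point): Centre of a tape measure, 70 x 40 x 60 high.
- cup_center (a point): Centre of a steel cup, diameter 72, 85 high, upright.
- driver_center (a point): Middle of a screwdriver 190 mm long lying along its x on the bench.
- clamp_center (a point): Centre of a small C-clamp lying flat, 90 x 62 x 13 high.
There are look-alikes about, which are no part of the job. Leave any orange or pink look-alike of the part that bears case_center alone. Leave any purple look-alike of the part that bears wrench_center alone.

How it is judged (in metres and radians):
On the way, in this order (a step that is already met when the one before it is completed fails the run):
1. the tap wrench lies flat on the chest's floor, let go, with the lid still open (z of wrench_center in the frame of chest between 0.05 and 0.064 m and x of wrench_center in the frame of chest between -0.1 and 0.1 m and y of wrench_center in the frame of chest between -0.17 and 0.17 m and angle between wrench_center's own z axis and vertical below 0.2 rad and contact force between the fingers and wrench below 0.1 N and value of joint lid above 1.5 rad), for 0.2 s.
2. the stay has been lifted out of its lock (past 0.15 rad) with the lid still standing open (above 0.6 rad), and its tab let go (value of joint stay above 0.15 rad and value of joint lid above 0.6 rad and contact force between the fingers and stay below 0.1 N), for 0.2 s.
At the end, for the whole second after the job is handed in: The lid is shut to within 0.03 rad; the tap wrench lies flat and still on the chest's floor inside it; the case stands upright in it (z of wrench_center in the frame of chest between 0.05 and 0.064 m and x of wrench_center in the frame of chest between -0.1 and 0.1 m and y of wrench_center in the frame of chest between -0.17 and 0.17 m and value of joint lid below 0.03 rad and linear speed of wrench below 0.02 m/s and angle between wrench_center's own z axis and vertical below 0.2 rad and angle between case_center's own z axis and vertical below 0.15 rad); the robot touches nothing.
It fails at once if the tap wrench falls freely (faster than 0.7 m/s out of the fingers) (linear speed of wrench above 0.7 m/s and contact force between the fingers and wrench below 0.1 N).
It fails at once if the lid is slammed (turns shut faster than 2.5 rad/s) (velocity of joint lid below -2.5 rad/s).
It fails at once if the case is pushed more than 30 mm (distance of case_center from where it was at the start of the episode above 0.03 m).
It fails at once if something around the chest is moved more than 30 mm (distance of any of spray_center, oiler_center, tape_center, cup_center, driver_center, clamp_center from where it was at the start of the episode above 0.03 m).
It also fails if it takes over 67 s, if anything falls off the work surface, if the arm or the gripper's body presses on something with over 40 N, if the wrist force passes 120 N, or if a joint passes its speed limit or range.

## Working session

There is one attempt and no reset: what is moved stays moved. The work goes in short steps, Python scripts to look and compute and a shell command to move; the robot and the scene stay as the last step left them, time stands still between calls to the robot, and variables do not carry over. Pictures are saved under pics/ and viewed, at most 12 in all, crops included, and the job is handed in when it is done.

```bash
mkdir -p pics
cat > h.py <<'E'
from rig import env
import numpy as np, cv2
from scipy.spatial.transform import Rotation as Rn
def K(c):
    f=240/np.tan(np.radians(c["vertical_fov"])/2)
    return np.array([[f,0,c["cx"]],[0,f,c["cy"]],[0,0,1.]])
def ray(c,p):
    u=cv2.undistortPoints(np.array([[p]],float),K(c),np.array(c["dist"],float))[0,0]
    R=np.array(c["R"]);t=np.array(c["t"])
    return -R.T@t, R.T@np.array([u[0],u[1],1.])
def onz(c,p,z):
    o,d=ray(c,p); return o+d*(z-o[2])/d[2]
def tri(cs,ps):
    A=np.zeros((3,3));b=np.zeros(3);L=[]
    for c,p in zip(cs,ps):
        o,d=ray(c,p);d=d/np.linalg.norm(d);M=np.eye(3)-np.outer(d,d);A+=M;b+=M@o;L.append((M,o))
    X=np.linalg.solve(A,b); return X,[round(float(np.linalg.norm(M@(X-o))),1) for M,o in L]
def proj(c,X):
    return cv2.projectPoints(np.array(X,float).reshape(-1,1,3),cv2.Rodrigues(np.array(c["R"]))[0],np.array(c["t"],float),K(c),np.array(c["dist"],float))[0][:,0]
def tool():
    s=env.sense();q=s["ee_rot"];return np.array(s["tool_pos"]),Rn.from_quat([q[1],q[2],q[3],q[0]]).as_matrix()
E
python3 - <<'E'
from h import *
np.set_printoptions(precision=1,suppress=True)
cs={n:env.capture(n) for n in("scene","top")}
for n,c in cs.items():
    cv2.imwrite(f"pics/{n}0.png",c["img"]);print(n,"cam",-np.array(c["R"]).T@c["t"])
for k in "chest lid_hinge lid_outer stay_pivot stay_grip wrench_center case_center spray_center oiler_center tape_center cup_center driver_center clamp_center".split():
    D={n:[(round(d["confidence"],2),np.array(d["location"])*[640,480]) for d in env.pinpoint(k,n)] for n in cs}
    print(k,{n:[(a,b.round(1).tolist()) for a,b in v[:4]] for n,v in D.items()})
    if D["scene"] and D["top"]: print("   ",*tri([cs["scene"],cs["top"]],[D["scene"][0][1],D["top"][0][1]]))
print(tool())
E
```

```text
scene cam [1273.  -441.3 1199.4]
top cam [ 285.2   19.7 1413.5]
chest {'scene': [(0.66, [321.9, 280.2]), (0.61, [390.5, 225.4])], 'top': [(0.57, [322.0, 243.3])]}
    [490.6  -9.7   5.4] [3.8, 3.8]
lid_hinge {'scene': [(0.8, [346.9, 283.8])], 'top': [(0.66, [314.6, 195.1])]}
    [594.3   4.6 105.9] [2.7, 2.7]
lid_outer {'scene': [(0.68, [371.8, 255.5])], 'top': [(0.77, [309.1, 148.5])]}
    [659.8  17.4 271.3] [3.6, 3.6]
stay_pivot {'scene': [(0.93, [248.2, 283.8]), (0.48, [331.7, 249.0]), (0.36, [261.3, 385.4])], 'top': [(0.88, [396.4, 252.5])]}
    [ 459.2 -192.5   68.9] [7.1, 7.1]
stay_grip {'scene': [(0.96, [251.6, 299.2]), (0.49, [332.8, 247.5])], 'top': [(0.82, [399.8, 217.3])]}
    [ 537.1 -204.4  113.1] [2.2, 2.2]
wrench_center {'scene': [(0.84, [175.6, 233.6]), (0.71, [331.4, 233.5])], 'top': [(0.93, [429.4, 362.6]), (0.61, [305.7, 248.4])]}
    [ 183.4 -279.7   14.7] [5.1, 5.1]
case_center {'scene': [(0.83, [328.2, 247.8]), (0.74, [429.5, 202.7]), (0.6, [358.0, 189.3])], 'top': [(0.94, [307.5, 248.3]), (0.9, [225.4, 322.7]), (0.85, [179.5, 266.7])]}
    [465.   24.7  84.5] 
[... 199 characters left out ...]
8.4] [0.5, 0.5]
tape_center {'scene': [(0.95, [389.6, 225.7]), (0.47, [373.0, 257.1])], 'top': [(0.58, [227.4, 262.8])]}
    [434.  229.6  28.5] [2.2, 2.2]
cup_center {'scene': [(0.61, [425.2, 251.1]), (0.56, [263.7, 386.5])], 'top': [(0.62, [221.8, 218.1]), (0.31, [320.8, 242.6])]}
    [552.7 251.1  37.3] [4.1, 4.1]
driver_center {'scene': [(0.58, [262.6, 386.6])], 'top': [(0.65, [410.3, 167.6])]}
    [ 690.8 -253.3   18.4] [3.1, 3.1]
clamp_center {'scene': [(0.65, [202.8, 303.9]), (0.49, [209.4, 321.5])], 'top': [(0.57, [428.7, 267.5])]}
    [ 424.2 -291.8   10.2] [0.4, 0.4]
(array([ 214.2, -613.7,  204.2]), array([[ 0.9,  0.3, -0. ],
       [ 0.3, -0.9,  0. ],
       [-0. , -0. , -1. ]]))
```

View pics/scene0.png

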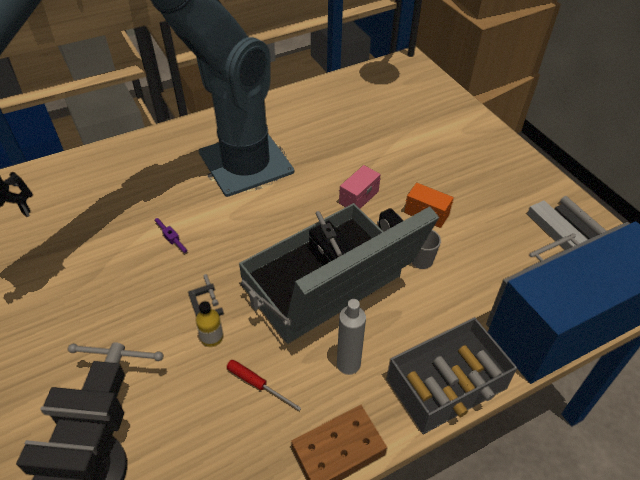

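View pics/top0.png

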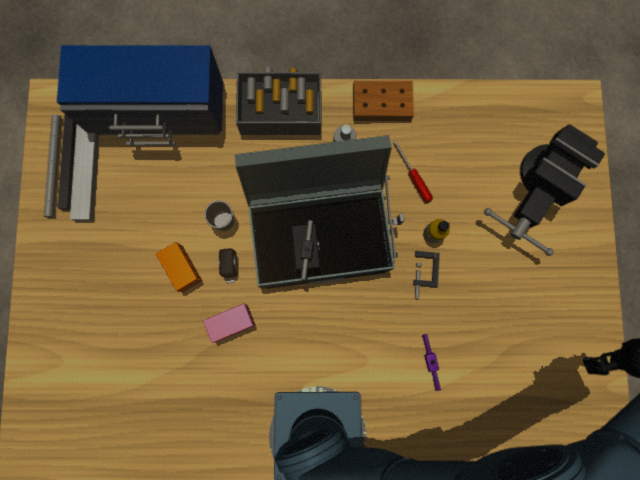

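The tap wrench candidates are the purple one at top (430,362) / scene (175,234) and the grey steel one on the black case at top (306,250) / scene (330,234). The grey one fits because it lies across the case. Black is the real case; the orange (178,266) and pink (228,323) ones are look-alikes. The spray can stands behind the lid at top (345,130) / scene (350,338). I'll confirm with an enlarged crop.

Run:
```python
from h import *
np.set_printoptions(precision=1,suppress=True)
a=env.capture("scene");b=env.capture("top")
im=cv2.convertScaleAbs(b["img"][135:290,230:410],alpha=1.8,beta=15)
im1=cv2.resize(im,None,fx=3,fy=3,interpolation=cv2.INTER_CUBIC)
cv2.imwrite("pics/crop1.png",im1)
im=cv2.convertScaleAbs(a["img"][195:345,235:445],alpha=1.8,beta=15)
cv2.imwrite("pics/crop2.png",cv2.resize(im,None,fx=3.6,fy=3.6,interpolation=cv2.INTER_CUBIC))
for k,z in(("wrench_center",None),("case_center",None),("chest",None),("lid",None),("spray_center",None)):
  for n,c in(("top",b),("scene",a)):
    for d in env.cut_out(k,n):
      m=d["pixels"];p=np.argwhere(m)[:,::-1].astype(float)
      r=cv2.minAreaRect(p.astype(np.float32));e=cv2.boxPoints(r)
      print(k,n,round(d["confidence"],2),len(p),"mean",p.mean(0),"box",e.tolist() if 0 else np.round(e,1).tolist())
```

```text
wrench_center top 0.71 436 mean [306.5 250.9] box [[296.5, 278.0], [305.5, 219.3000030517578], [316.79998779296875, 221.0], [307.70001220703125, 279.70001220703125]]
wrench_center top 0.6 387 mean [431.7 362.2] box [[419.29998779296875, 335.20001220703125], [429.8999938964844, 332.5], [443.8999938964844, 388.79998779296875], [433.3999938964844, 391.3999938964844]]
wrench_center scene 0.86 395 mean [328.7 233.7] box [[311.3999938964844, 213.8000030517578], [323.3999938964844, 207.8000030517578], [345.79998779296875, 252.60000610351562], [333.79998779296875, 258.6000061035156]]
wrench_center scene 0.68 272 mean [170.7 235.4] box [[152.89999389648438, 222.39999389648438], [160.89999389648438, 215.6999969482422], [187.6999969482422, 247.89999389648438], [179.6999969482422, 254.60000610351562]]
wrench_center scene 0.22 6825 mean [358.1 269.3] box [[267.5, 297.1000061035156], [428.3999938964844, 200.60000610351562], [451.29998779296875, 238.8000030517578], [290.3999938964844, 335.3999938964844]]
case_center top 0.77 919 mean [305.7 246.9] box [[290.8999938964844, 224.5], [317.7000122070312
[... 2171 characters left out ...]
.0, 209.0], [344.6000061035156, 252.1999969482422], [333.79998779296875, 257.6000061035156]]
spray_center top 0.5 289 mean [343.9 133.1] box [[331.1000061035156, 125.9000015258789], [353.6000061035156, 122.80000305175781], [355.70001220703125, 138.39999389648438], [333.20001220703125, 141.39999389648438]]
spray_center top 0.16 363 mean [392.4 220.5] box [[384.5, 177.10000610351562], [400.0, 175.89999389648438], [406.29998779296875, 256.20001220703125], [390.8999938964844, 257.3999938964844]]
spray_center scene 0.89 1753 mean [350.3 337.7] box [[336.1000061035156, 373.70001220703125], [338.6000061035156, 297.5], [365.79998779296875, 298.3999938964844], [363.29998779296875, 374.6000061035156]]
```

View pics/crop1.png

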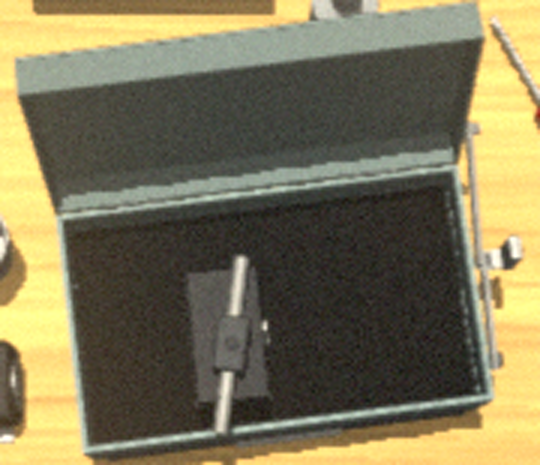

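View pics/crop2.png

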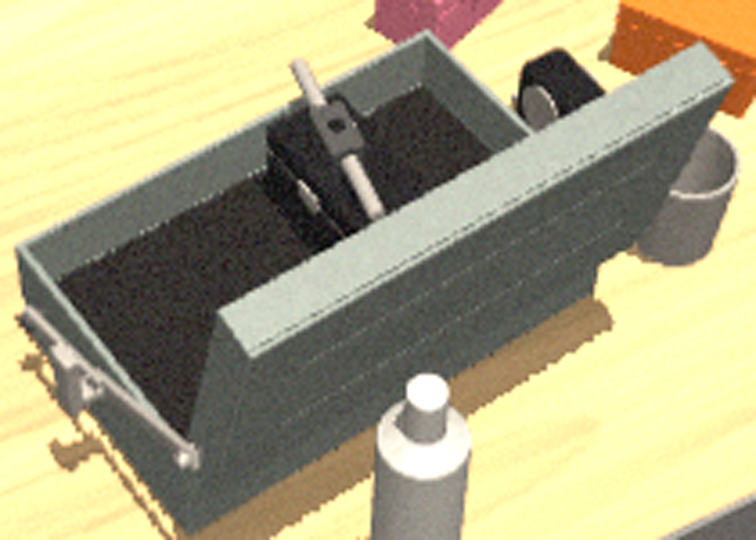

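The crops confirm it: the grey steel wrench lies on the black case, with ends at top (310.7,220.7) and (303.7,278.7). The rim corners at top are (259,287), (394,268), (249,206) and (383,190). The stay tab is at about (402,217).

```bash
cat > geo.py <<'E'
from h import *
np.set_printoptions(precision=1,suppress=True)
E
python3 - <<'E'
from geo import *
from scipy.optimize import least_squares
a=env.capture("scene");b=env.capture("top")
rim={(-100,170):(259.,286.7),(-100,-170):(394,268.3),(100,170):(249.3,206),(100,-170):(382.7,190)}
# scene rim corners: crop2/3.6+(235,195)
sc={(-100,170):(430/3.6+235,33/3.6+195),(-100,-170):(18/3.6+235,245/3.6+195)}
def W(p,L): 
    c,s=np.cos(p[2]),np.sin(p[2]); L=np.array(L,float).reshape(-1,3)
    return L@np.array([[c,s,0],[-s,c,0],[0,0,1]])+[p[0],p[1],0]
def pts():
    return [(b,(*k,95),v) for k,v in rim.items()]+[(a,(*k,95),v) for k,v in sc.items()]+[(a,(17,-210,118),(251.6,299.2)),(b,(17,-210,118),(399.8,217.3)),(b,(100,0,97),(314.6,195.1)),(a,(100,0,97),(346.9,283.8))]
f=lambda p:np.concatenate([proj(c,W(p,L))[0]-v for c,L,v in pts()])
r=least_squares(f,[490,0,0.12],loss="soft_l1")
p=r.x;print("chest",p[:2],"yaw %.3f"%p[2]);print(f(p).reshape(-1,2).tolist() and f(p).reshape(-1,2))
A=1.80
for n,L in dict(pivot=(-65,-180,60),grip=(17,-210,118),hinge=(100,0,97),outer=(100-175*np.cos(A)+32*np.sin(A),0,97+175*np.sin(A)+32*np.cos(A)),edge=(100-200*np.cos(A)+32*np.sin(A),0,97+200*np.sin(A)+32*np.cos(A))).items(): print(n,L,W(p,L)[0])
e=[onz(b,q,127) for q in((310.7,220.7),(303.7,278.7))]
e2=[onz(a,q,127) for q in((298/3.6+235,66/3.6+195),(376/3.6+235,212/3.6+195))]
c,s=np.cos(p[2]),np.sin(p[2]); inv=lambda X:np.array([c*(X[0]-p[0])+s*(X[1]-p[1]),-s*(X[0]-p[0])+c*(X[1]-p[1]),X[2]])
for E in(e,e2[::-1]): 
    d=E[0]-E[1];print("wrench",(E[0]+E[1])/2,np.linalg.norm(d),"yaw %.3f"%np.arctan2(d[1],d[0]),"chest",inv((E[0]+E[1])/2))
print("wr tri",tri([a,b],[(328.7,233.7),(306.5,250.9)]),tri([a,b],[(331.4,233.5),(305.7,248.4)]))
for q in((188,272),(254,268),(270,396),(197,403)): 
    X=onz(b,(q[0]/3+230,q[1]/3+135),115);print("case",X,inv(X))
X,_=tri([a,b],[(351,303),(345,131)]);print("spray top",X,inv(X))
tc=[onz(b,(222,218),40),onz(b,(436.3,231.3),65)]
for X in tc:print("cup/oiler",X,inv(X))
t,R=tool();print("tool yaw x-axis",np.arctan2(R[1,0],R[0,0]),R)
np.save("chest.npy",p)
E
```

```text
chest [492.8  -6.1] yaw 0.128
[[-2.7 -1.1]
 [-0.1 -0.6]
 [-2.1 -0. ]
 [-0.9 -0.9]
 [-0.8 -1.1]
 [-1.4 -0.1]
 [-2.6 -0.2]
 [ 4.4  0.2]
 [ 0.2  2.2]
 [ 1.2  1.2]]
pivot (-65, -180, 60) [ 451.2 -192.9   60. ]
grip (17, -210, 118) [ 536.4 -212.2  118. ]
hinge (100, 0, 97) [591.9   6.6  97. ]
outer (np.float64(170.92349075939248), 0, np.float64(260.1528683735054)) [662.3  15.7 260.2]
edge (np.float64(176.60354312671967), 0, np.float64(284.49905914546025)) [667.9  16.4 284.5]
wrench [456.4  25.3 127. ] 141.7874027453469 yaw -0.119 chest [-32.   35.8 127. ]
wrench [455.7  29.1 127. ] 137.6767992499391 yaw -0.117 chest [-32.3  39.7 127. ]
wr tri (array([454.3,  28.8, 123.1]), [2.0, 2.0]) (array([460.2,  31.6, 128.2]), [3.0, 3.0])
case [516.7  61.  115. ] [ 32.3  63.5 115. ]
case [520.    7.2 115. ] [ 28.8   9.7 115. ]
case [415.2  -5.5 115. ] [-76.8  10.5 115. ]
case [409.6  53.3 115. ] [-74.9  69.5 115. ]
spray top [715.8 -63.2 231.4] [213.9 -85.  231.4]
cup/oiler [550.4 246.5  40. ] [ 89.3 243.3  40. ]
cup/oiler [ 511.  -302.7   65. ] [ -19.7 -296.5   65. ]
tool yaw x-axis 0.33587984051023934 [[ 0.9  0.3 -0. ]
 [ 0.3 -0.9  0. ]
 [-0.  -0.  -1. ]]
```

```bash
python3 -m jog '[[0.3,-0.2,0,0.25],[0.7,-0.5,0,0.5],[1,-0.72,0,0.75],[1,-0.72,0,0.91],[1,-0.72,0,0.91]]' 1 && python3 -m jog '[[0.25,-0.3,0,0],[0.5,-0.65,0,0],[0.8,-1,0,0],[0.8,-1,0,0]]' && python3 -m jog '[[0,-0.35,0,0],[0,-0.7,0,0],[0,-1,0,0],[0,-1,0,0]]'; python3 -c "
from geo import *
print(*tool())"
```

```text
t: 2.6
tool_pos: [300.7, -491.1, 204.5]
ee_rot: [-0.0, 0.998, -0.058, 0.0]
ft_force: [0.5, -0.7, 0.6]
opening: 85.6
finger_force: 0.0
t: 3.0
tool_pos: [413.6, -380.6, 204.3]
ee_rot: [-0.001, 0.999, -0.055, 0.001]
ft_force: [-0.2, -0.7, 0.1]
opening: 85.3
finger_force: 0.0
t: 3.4
tool_pos: [423.5, -262.3, 204.2]
ee_rot: [-0.001, 0.998, -0.056, -0.0]
ft_force: [0.0, -0.6, 0.6]
opening: 85.4
finger_force: 0.0
[ 423.5 -262.3  204.2] [[ 1.  -0.1  0. ]
 [-0.1 -1.   0. ]
 [-0.  -0.  -1. ]]
```

```bash
python3 -m jog '[[0,-0.35,0,0],[0,-0.7,0,0],[0,-1,0,0],[0,-1,0,0]]' 0.4 && python3 -m jog '[[0,-0.35,0,0],[0,-0.7,0,0],[0,-1,0,0],[0,-1,0,0]]' && python3 -m jog '[[0,-0.25,0,0],[0,-0.42,0,0],[0,-0.42,0.2,0],[0,-0.42,0.4,0],[0,-0.42,0.4,0]]'; python3 -c "
from geo import *
print(*tool())
for n in('top','scene'):
  c=env.capture(n)
  print(n,[(round(d['confidence'],2),(np.array(d['location'])*[640,480]).round(1)) for d in env.pinpoint('wrench_center',n)], proj(c,[[456,27.5,127],tool()[0]]))
  if n=='scene': cv2.imwrite('pics/s1.png',cv2.resize(c['img'][130:290,250:450],None,fx=3.5,fy=3.5))
"
```

```text
t: 3.8
tool_pos: [438.0, -143.7, 204.4]
ee_rot: [-0.001, 0.998, -0.056, 0.0]
ft_force: [-0.2, -0.4, 0.5]
opening: 60.0
finger_force: 0.0
t: 4.2
tool_pos: [452.7, -24.7, 204.5]
ee_rot: [-0.001, 0.998, -0.057, 0.001]
ft_force: [0.2, -0.6, 0.5]
opening: 59.7
finger_force: 0.0
t: 4.7
tool_pos: [455.8, 19.7, 153.9]
ee_rot: [0.001, 0.998, -0.061, -0.003]
ft_force: [-0.3, 0.2, 0.4]
opening: 59.8
finger_force: 0.0
[455.8  19.7 153.9] [[ 1.  -0.1 -0. ]
 [-0.1 -1.  -0. ]
 [-0.   0.  -1. ]]
top [(0.79, array([428.9, 362.3]))] [[306.3 249.6]
 [309.1 247.2]]
scene [(0.93, array([330. , 232.3])), (0.66, array([393. , 226.3])), (0.64, array([170.1, 232.2]))] [[327.8 233.3]
 [326.3 226.4]]
```

View pics/s1.png

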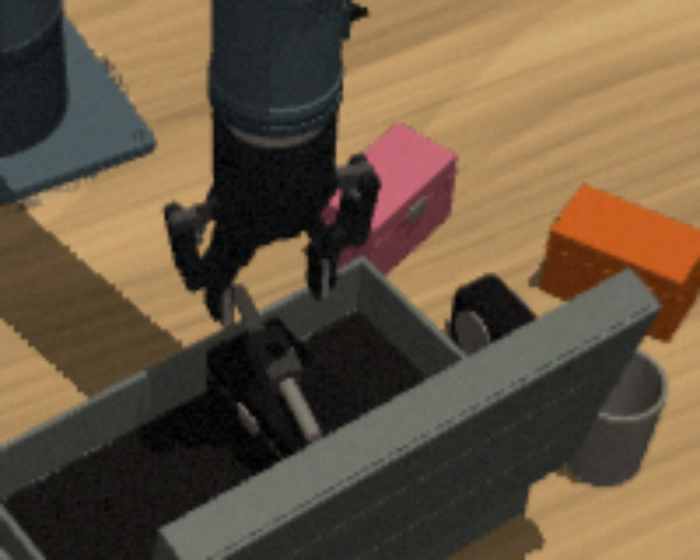

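The open gripper hangs over the wrench, with the wrench body at crop (275,355). It needs about 8 mm more in +y and then to go down.

```bash
python3 -m jog '[[0.01,-0.07,0,0],[0.01,-0.07,0.15,0],[0.01,-0.07,0.29,0],[0.01,-0.07,0.29,0],[0.01,-0.07,0.29,0]]' && python3 -m jog '[[0,0,0,0],[0,0,0,0],[0,0,0,0],[0,0,0,0],[0,0,0,0],[0,0,0,0]]' -1 60
```

```text
t: 5.4
tool_pos: [460.0, 31.2, 122.0]
ee_rot: [-0.0, 0.998, -0.059, 0.0]
ft_force: [0.5, -0.2, -0.2]
opening: 59.9
finger_force: 0.0
t: 6.0
tool_pos: [459.6, 30.8, 121.4]
ee_rot: [-0.0, 0.998, -0.06, 0.0]
ft_force: [0.0, 0.4, -0.3]
opening: 0.2
finger_force: 0.0
```

```bash
python3 -c "
from geo import *
for n in('scene','top'):
  c=env.capture(n)
  print(n,[(round(d['confidence'],2),(np.array(d['location'])*[640,480]).round(1)) for d in env.pinpoint('wrench_center',n)],proj(c,[tool()[0]]))
  if n=='scene': cv2.imwrite('pics/s2.png',cv2.resize(cv2.convertScaleAbs(c['img'][170:290,270:390],alpha=1.8,beta=10),None,fx=4.9,fy=4.9))
"
```

```text
scene [(0.82, array([169.2, 233.4]))] [[329.7 235.4]]
top [(0.92, array([431.7, 362. ])), (0.58, array([226.2, 264.8]))] [[304.9 248.5]]
```

View pics/s2.png

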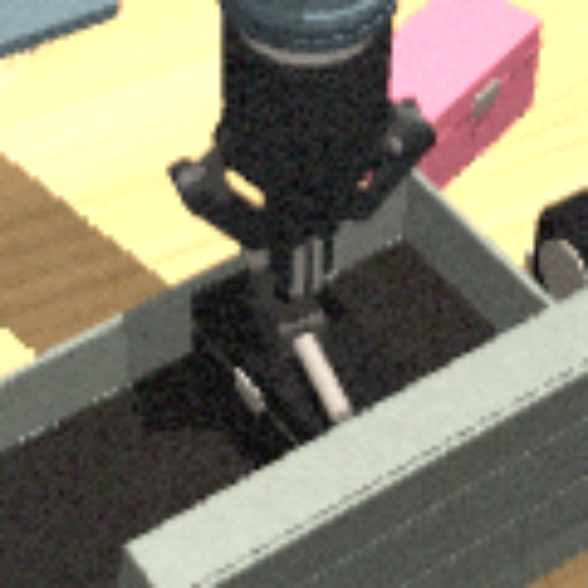

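The fingers are shut at crop (305,300) with nothing between them, and the wrench is unmoved: its far handle end is still at px (340,254). I'll check the wrench's height using features seen in both cameras.

```bash
python3 -c "
from geo import *
a=env.capture('scene');b=env.capture('top')
P={'hole':((334/3.6+235,123/3.6+195),(234/3+230,344/3+135)),'front end':((298/3.6+235,66/3.6+195),(221/3+230,431/3+135)),'back end':((376/3.6+235,212/3.6+195),(242/3+230,257/3+135))}
for k,(p,q) in P.items(): print(k,p,q,*tri([a,b],[p,q]))
print('grip proj scene',proj(a,[[459.6,30.8,z] for z in(121,139,150)]))
print('grip proj top',proj(b,[[459.6,30.8,z] for z in(121,139)]))
print('wrench top pts',proj(a,[[456.5,27.5,139],[456.5,27.5,115]]))
print(env.sense())
A=cv2.imread('pics/scene0.png');i=cv2.convertScaleAbs(A[190:270,290:370],alpha=1.8,beta=10);j=cv2.convertScaleAbs(a['img'][190:270,290:370],alpha=1.8,beta=10)
cv2.imwrite('pics/cmp.png',cv2.resize(np.hstack([i,j]),None,fx=5,fy=5,interpolation=cv2.INTER_CUBIC))
"
```

```text
hole (327.77777777777777, 229.16666666666666) (308.0, 249.66666666666669) [454.9  25.3 141.8] [2.2, 2.2]
front end (317.77777777777777, 213.33333333333334) (303.6666666666667, 278.66666666666663) [386.9  35.4 127.3] [1.8, 1.8]
back end (339.44444444444446, 253.88888888888889) (310.6666666666667, 220.66666666666669) [526.6  18.1 131.4] [1.2, 1.2]
grip proj scene [[329.7 235.5]
 [329.8 230.5]
 [329.9 227.4]]
grip proj top [[305.  248.5]
 [304.9 247.5]]
wrench top pts [[328.  230.1]
 [327.8 236.8]]
{'t': 6.3, 'joint_positions': array([ 0. ,  0.4, -0.2,  2.1,  0.1,  0.7, -2. ]), 'qvel': array([-0., -0., -0.,  0.,  0.,  0.,  0.]), 'effort': array([  0. , -41. ,  -1.3, -19.3,   0. ,   0. ,   0. ]), 'tool_pos': array([459.6,  30.8, 121.4]), 'ee_rot': array([ 0. ,  1. , -0.1, -0. ]), 'ft_force': array([ 0.2, -0.3,  0.3]), 'torque': array([ 0., -0., -0.]), 'finger_force': 0.0, 'opening': -0.44022533535516684}
```

View pics/cmp.png

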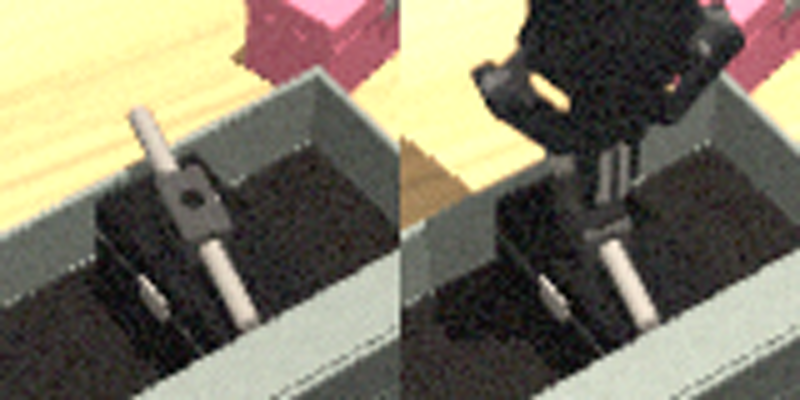

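The wrench height (127) is confirmed, and the opening reads 0 although the fingers sit over the body. I'll test with a small lift and check the far handle end numerically, in case it is gripped and the reading is wrong.

```bash
cat > wr.py <<'E'
from geo import *
import sys
for n in('scene','top'):
  c=env.capture(n)
  for d in env.cut_out('wrench_center',n)[:3]:
    p=np.argwhere(d['pixels'])[:,::-1]; 
    r=np.round(np.array(d['rect'])*[640,480,640,480],1); print(n,round(d['confidence'],2),len(p),'rect',r,'lowest px',p[p[:,1].argmax()],'mean',p.mean(0))
s=env.sense();print(tool()[0],s['opening'],s['finger_force'],s['ft_force'])
E
python3 wr.py; python3 -m jog '[[0,0,-0.05,0],[0,0,-0.1,0],[0,0,-0.15,0],[0,0,-0.15,0],[0,0,-0.15,0]]'; python3 wr.py
```

```text
scene 0.87 301 rect [154.3 218.5  30.2  32.1] lowest px [183 251] mean [170.  234.6]
scene 0.52 281 rect [320.5 219.9  22.6  34.8] lowest px [338 255] mean [329.8 236.8]
scene 0.26 6910 rect [282.5 204.6 155.5 127.3] lowest px [293 332] mean [358.4 269.2]
top 0.67 415 rect [425.  336.1  14.8  57.6] lowest px [438 390] mean [431.8 362.5]
[459.6  30.8 121.4] 0.10378227469791028 0.0 [-0.3 -0.3  0. ]
t: 7.0
tool_pos: [459.8, 30.9, 139.7]
ee_rot: [-0.0, 0.998, -0.06, 0.0]
ft_force: [0.1, -0.4, 0.4]
opening: -0.0
finger_force: 0.0
scene 0.93 360 rect [318.2 211.1  27.4  46.1] lowest px [338 256] mean [329.3 235.4]
scene 0.6 311 rect [154.6 216.5  32.2  36.1] lowest px [184 252] mean [170.2 235. ]
top 0.57 394 rect [423.9 336.1  14.4  54. ] lowest px [437 389] mean [432.1 362.4]
[459.4  30.8 139.2] -0.13511131894399486 0.0 [-0.4  0.  -0.4]
```

```bash
python3 -c "
from rig import env; print(env.grip_depth)"
python3 -m jog '[[0,0,0,0],[0,0,0,0],[0,0,0,0],[0,0,0,0]]' 0.4 && python3 -m jog '[[0,0,0.07,0],[0,0,0.13,0],[0,0,0.18,0],[0,0,0.2,0],[0,0,0.2,0],[0,0,0.2,0]]' && python3 -m jog '[[0,0,0.02,0],[0,0,0.03,0],[0,0,0.03,0],[0,0,0.03,0]]'
```

```text
-18.700000000000003
t: 7.6
tool_pos: [459.6, 30.9, 139.3]
ee_rot: [-0.0, 0.998, -0.06, -0.0]
ft_force: [-0.2, -0.2, -0.5]
opening: 58.1
finger_force: 0.0
t: 8.2
tool_pos: [459.6, 30.9, 115.4]
ee_rot: [-0.0, 0.998, -0.06, -0.0]
ft_force: [0.8, -0.2, 0.5]
opening: 59.9
finger_force: 0.0
t: 8.6
tool_pos: [459.6, 30.9, 111.8]
ee_rot: [0.0, 0.998, -0.06, 0.0]
ft_force: [-0.1, -1.2, -0.2]
opening: 59.8
finger_force: 0.0
```

```bash
python3 -m jog '[[0,0,-0.05,0],[0,0,-0.08,0],[0,0,-0.08,0]]' && python3 -m jog '[[0,0,0,0],[0,0,0,0],[0,0,0,0]]' -0.05 && python3 -m jog '[[0,0,0.03,0],[0,0,0.05,0],[0,0,0.05,0],[0,0,0.05,0]]' && python3 -m jog '[[0,0,0.02,0],[0,0,0.03,0],[0,0,0.03,0],[0,0,0.03,0]]'
```

```text
t: 8.9
tool_pos: [460.2, 30.9, 122.2]
ee_rot: [-0.0, 0.998, -0.06, 0.001]
ft_force: [0.4, 0.4, 0.2]
opening: 59.8
finger_force: 0.0
t: 9.2
tool_pos: [459.5, 30.8, 121.3]
ee_rot: [0.0, 0.998, -0.06, -0.0]
ft_force: [-0.2, -0.6, -1.0]
opening: 40.4
finger_force: 0.0
t: 9.6
tool_pos: [459.5, 30.9, 115.2]
ee_rot: [0.0, 0.998, -0.06, -0.0]
ft_force: [0.1, -0.0, -0.2]
opening: 40.3
finger_force: 0.0
t: 10.0
tool_pos: [459.6, 30.9, 111.8]
ee_rot: [0.0, 0.998, -0.06, -0.0]
ft_force: [0.1, -0.3, 0.0]
opening: 40.4
finger_force: 0.0
```

```bash
python3 -m jog '[[0,0,0,0],[0,0,0,0],[0,0,0,0],[0,0,0,0],[0,0,0,0]]' -1 40
python3 - <<'E'
from geo import *
c=env.capture('scene')
print(proj(c,[tool()[0]]),tool()[0])
i=cv2.convertScaleAbs(c['img'][190:270,280:380],alpha=2.2,beta=15)
cv2.imwrite('pics/s3.png',cv2.resize(i,None,fx=7.5,fy=7.5,interpolation=cv2.INTER_CUBIC))
E
```

```text
t: 10.5
tool_pos: [458.1, 24.2, 113.9]
ee_rot: [0.004, 0.998, -0.062, -0.002]
ft_force: [-12.0, -17.6, 37.4]
opening: 0.2
finger_force: 18.6
[[326.9 238. ]] [458.   24.3 113.9]
```

View pics/s3.png

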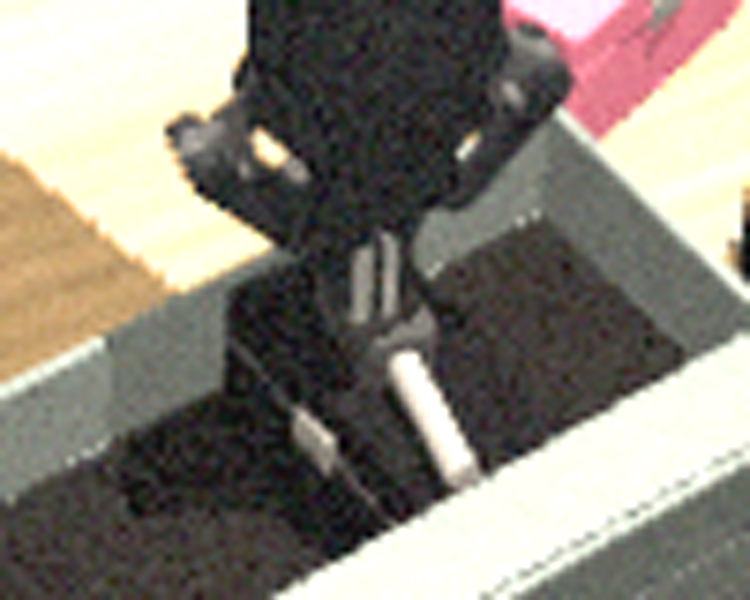

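The fingers are shut on top of the body, with the tips at about px (330,233) where the reported TCP projects to (327,238). So the real tips are about 20–25 mm higher than reported. I'll back off, open, and feel downward gently for the case top.

```bash
python3 -m jog '[[0,0,-0.1,0],[0,0,-0.2,0],[0,0,-0.2,0],[0,0,-0.2,0]]' && python3 wr.py; python3 -m jog '[[0,0.02,0,0],[0,0.02,0,0],[0,0.02,0,0]]' 0.1 && python3 -m jog '[[0,0,0.1,0],[0,0,0.2,0],[0,0,0.2,0],[0,0,0.2,0]]' && python3 -m jog '[[0,0,0.02,0],[0,0,0.04,0],[0,0,0.04,0],[0,0,0.04,0]]'
```

```text
t: 10.95
tool_pos: [459.8, 31.3, 135.9]
ee_rot: [-0.0, 0.998, -0.059, 0.0]
ft_force: [-0.7, -1.2, -0.4]
opening: -0.1
finger_force: 0.0
scene 0.93 317 rect [321.1 212.6  21.9  43.3] lowest px [338 254] mean [329.  234.5]
scene 0.69 307 rect [154.2 217.   32.6  33.1] lowest px [184 252] mean [170.6 235.2]
top 0.58 396 rect [421.8 336.5  16.3  54.8] lowest px [438 390] mean [431.9 363. ]
[459.2  31.  135.3] -0.10381293305236028 0.0 [ 0.2 -0.   0.2]
t: 11.45
tool_pos: [459.2, 28.3, 135.6]
ee_rot: [0.0, 0.998, -0.06, -0.0]
ft_force: [1.1, 0.4, -0.3]
opening: 43.3
finger_force: 0.0
t: 11.85
tool_pos: [458.7, 28.5, 111.1]
ee_rot: [0.0, 0.998, -0.059, -0.001]
ft_force: [-0.3, -0.8, -0.5]
opening: 47.0
finger_force: 0.0
t: 12.25
tool_pos: [459.4, 28.5, 107.1]
ee_rot: [-0.0, 0.998, -0.06, 0.0]
ft_force: [0.7, 0.1, 0.4]
opening: 46.9
finger_force: 0.0
```

```bash
python3 -m jog '[[0,0,0.02,0],[0,0,0.04,0],[0,0,0.04,0],[0,0,0.04,0]]' && python3 -m jog '[[0,0,0.02,0],[0,0,0.03,0],[0,0,0.03,0]]' && python3 -m jog '[[0,0,0,0],[0,0,0,0],[0,0,0,0],[0,0,0,0]]' -1 40
```

```text
t: 12.65
tool_pos: [459.2, 28.5, 102.1]
ee_rot: [0.0, 0.998, -0.06, -0.0]
ft_force: [-0.7, -0.3, -0.2]
opening: 46.9
finger_force: 0.0
t: 12.95
tool_pos: [459.1, 28.4, 98.4]
ee_rot: [0.0, 0.998, -0.06, -0.0]
ft_force: [-0.4, 0.2, -0.1]
opening: 47.2
finger_force: 0.0
t: 13.35
tool_pos: [459.4, 28.2, 98.8]
ee_rot: [0.0, 0.998, -0.06, 0.0]
ft_force: [-0.5, -1.8, 4.7]
opening: 25.1
finger_force: 39.9
```

Gripped: the opening is 25 mm, which matches the body. The readings are about 18 mm low relative to the tips. Now I'll lift and carry.

```bash
python3 -m jog '[[0,0,-0.05,0],[0,0,-0.13,0],[0,0,-0.22,0],[0,0,-0.28,0],[0.08,0.17,-0.28,0],[0.17,0.35,-0.28,0],[0.25,0.53,-0.28,0],[0.33,0.71,-0.28,0],[0.4,0.88,-0.28,0],[0.4,0.88,-0.28,0],[0.4,0.88,-0.28,0]]' -1 60; python3 wr.py
```

```text
t: 14.45
tool_pos: [494.4, -82.1, 132.5]
ee_rot: [-0.0, 0.998, -0.06, 0.0]
ft_force: [-0.8, 0.2, -2.7]
opening: 24.4
finger_force: 59.3
scene 0.89 308 rect [156.9 218.7  27.2  29.4] lowest px [183 251] mean [170.2 234.4]
scene 0.7 269 rect [292.1 239.9  13.3  34.4] lowest px [303 274] mean [297.3 257.1]
top 0.56 216 rect [426.2 348.3  15.5  24.7] lowest px [432 370] mean [432.5 361. ]
[494.3 -81.  132.3] 24.626634244874204 59.31177198886871 [ 1.1  0.3 -3.2]
```

```bash
python3 -m jog '[[0,0,0.15,0],[0,0,0.32,0],[0,0,0.5,0],[0,0,0.65,0],[0,0,0.76,0],[0,0,0.82,0],[0,0,0.82,0],[0,0,0.82,0]]' && python3 -m jog '[[0,0,0.01,0],[0,0,0.02,0],[0,0,0.02,0]]' && python3 -m jog '[[0,0,0.01,0],[0,0,0.02,0],[0,0,0.02,0]]'
```

```text
t: 15.45
tool_pos: [494.9, -82.0, 34.3]
ee_rot: [0.0, 0.998, -0.059, 0.0]
ft_force: [-0.2, -0.4, -0.9]
opening: 24.4
finger_force: 59.3
t: 15.75
tool_pos: [494.6, -82.1, 31.6]
ee_rot: [0.0, 0.998, -0.06, 0.0]
ft_force: [-1.5, -0.5, -3.1]
opening: 24.1
finger_force: 59.3
t: 16.05
tool_pos: [494.5, -82.1, 28.9]
ee_rot: [0.0, 0.998, -0.06, 0.0]
ft_force: [-0.1, -0.4, -2.0]
opening: 24.3
finger_force: 59.3
```

```bash
python3 -m jog '[[0,0,0.01,0],[0,0,0.02,0],[0,0,0.02,0]]' && python3 -m jog '[[0,0,0.01,0],[0,0,0.015,0],[0,0,0.015,0]]'
```

```text
t: 16.35
tool_pos: [494.5, -82.1, 28.8]
ee_rot: [0.0, 0.998, -0.06, -0.0]
ft_force: [-8.9, 1.4, 28.8]
opening: 24.8
finger_force: 63.1
t: 16.65
tool_pos: [494.5, -82.2, 28.7]
ee_rot: [0.001, 0.998, -0.06, -0.0]
ft_force: [-15.6, 2.6, 53.1]
opening: 24.2
finger_force: 66.0
```

Floor contact at reading 28.8, as predicted. I'll relieve the pressure, open and rise.

```bash
python3 -m jog '[[0,0,-0.02,0],[0,0,-0.033,0],[0,0,-0.033,0]]' && python3 -m jog '[[0,0,0,0],[0,0,0,0],[0,0,0,0],[0,0,0,0],[0,0,0,0]]' 0.2 && python3 -m jog '[[0,0,-0.2,0],[0,0,-0.5,0],[0,0,-0.8,0],[0,0,-1,0],[0,0,-1,0]]' && python3 -m jog '[[0,0,-0.2,0],[0,0,-0.3,0],[0,0,-0.3,0]]'; python3 wr.py;  python3 -c "
from geo import *
p=np.load('chest.npy');a=env.capture('scene')
print('expected',proj(a,[[492.5,-81.8,57]]))
for n in('scene','top'):
  env.capture(n)
  for k in('stay_grip','wrench_center'): print(n,k,[(round(d['confidence'],2),(np.array(d['location'])*[640,480]).round(1)) for d in env.pinpoint(k,n)[:3]])"
```

```text
t: 16.95
tool_pos: [494.7, -82.1, 28.9]
ee_rot: [0.0, 0.998, -0.06, 0.0]
ft_force: [-2.0, -0.1, 6.8]
opening: 24.4
finger_force: 60.5
t: 17.45
tool_pos: [494.4, -82.1, 28.6]
ee_rot: [-0.0, 0.998, -0.06, -0.0]
ft_force: [-0.3, 0.1, -0.2]
opening: 51.5
finger_force: 0.0
t: 17.95
tool_pos: [496.9, -82.4, 152.0]
ee_rot: [0.0, 0.998, -0.06, 0.003]
ft_force: [-0.0, 0.8, -0.6]
opening: 51.2
finger_force: 0.0
t: 18.25
tool_pos: [495.4, -82.2, 185.7]
ee_rot: [0.0, 0.998, -0.06, 0.001]
ft_force: [0.1, 0.2, 0.2]
opening: 51.2
finger_force: 0.0
scene 0.81 230 rect [285.6 254.6  18.   30.8] lowest px [292 285] mean [291.6 271.7]
scene 0.59 295 rect [156.9 217.2  30.4  32.3] lowest px [183 251] mean [170.2 234.9]
scene 0.22 6811 rect [283.2 208.2 153.6 124.4] lowest px [293 331] mean [358.1 269.2]
top 0.68 142 rect [432.3 356.7   8.   34. ] lowest px [438 389] mean [435.4 370.9]
top 0.54 124 rect [343.9 235.7   5.4  32.1] lowest px [347 267] mean [346.7 252.1]
[493.6 -82.  183.6] 51.165618679272434 0.0 [ 0.5 -0.3 -0.1]
expected [[294.2 279.1]]
scene stay_grip [(0.61, array([253.9, 297.7]))]
scene wrench_center [(0.78, array([168.2, 233.5])), (0.64, array([297.3, 277.3])), (0.59, array([320.5, 282.8]))]
top stay_grip []
top wrench_center [(0.7, array([428.3, 364. ])), (0.68, array([350. , 236.6]))]
```

The wrench is on the floor and let go. Next is the stay tab: its target is about (536.5,-206.5) with the tips at z≈103, so reading ≈85.

```bash
python3 -m jog '[[0.12,0.25,0,-0.12],[0.24,0.5,0,-0.25],[0.36,0.75,0,-0.38],[0.475,0.99,0,-0.5],[0.475,0.99,0,-0.5],[0.475,0.99,0,-0.5]]' 0.05 && python3 -m jog '[[0,0,0.2,0],[0,0,0.37,0],[0,0,0.37,0],[0,0,0.37,0]]'
python3 - <<'E'
from geo import *
cs=[env.capture(n) for n in('scene','top')]
for n,c in zip(('scene','top'),cs):
  print(n,[(round(d['confidence'],2),(np.array(d['location'])*[640,480]).round(1)) for d in env.pinpoint('stay_grip',n)[:3]],proj(c,[tool()[0]+[0,0,18.5],[536.5,-206.5,118]]))
i=cv2.convertScaleAbs(cs[0]['img'][230:330,200:320],alpha=2,beta=15)
cv2.imwrite('pics/s4.png',cv2.resize(i,None,fx=6,fy=6,interpolation=cv2.INTER_CUBIC))
E
```

```text
t: 19.4
tool_pos: [536.6, -207.1, 184.4]
ee_rot: [-0.0, 0.998, 0.064, -0.0]
ft_force: [-0.5, -0.6, 0.5]
opening: 45.0
finger_force: 0.0
t: 19.8
tool_pos: [536.9, -205.6, 140.7]
ee_rot: [-0.0, 0.998, 0.066, -0.0]
ft_force: [0.0, 0.3, -0.4]
opening: 45.0
finger_force: 0.0
scene [(0.78, array([254.2, 297.5])), (0.21, array([260.3, 385.3]))] [[250.1 287. ]
 [251.4 298. ]]
top [(0.67, array([401.1, 214.2]))] [[404.9 213.6]
 [401.8 217.5]]
```

View pics/s4.png

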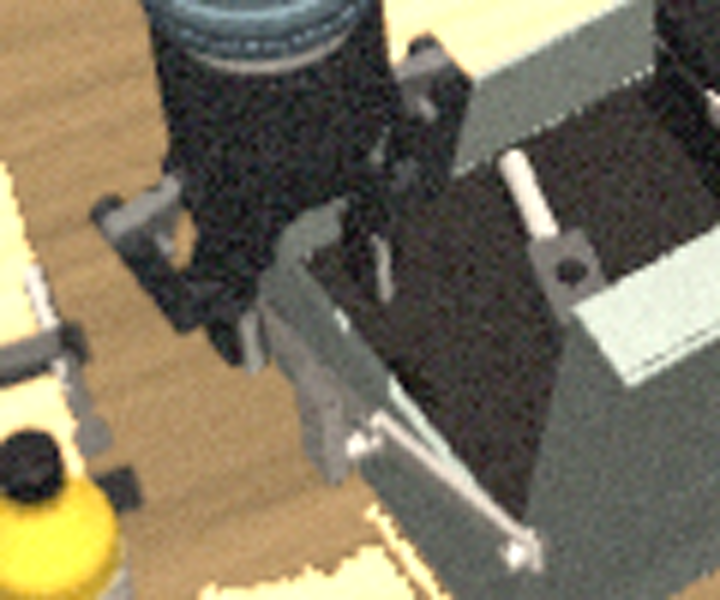

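The wrench lies on the floor at crop (560,270), and the fingers straddle the tab line. The tips' midpoint is at px (253,285) and the tab at (254,297), straight below. Going down and closing.

```bash
python3 -m jog '[[0,0,0.12,0],[0,0,0.24,0],[0,0,0.36,0],[0,0,0.45,0],[0,0,0.45,0],[0,0,0.45,0]]' && python3 -m jog '[[0,0,0,0],[0,0,0,0],[0,0,0,0],[0,0,0,0],[0,0,0,0]]' -1 30
```

```text
t: 20.6
tool_pos: [536.7, -206.7, 85.9]
ee_rot: [-0.0, 0.998, 0.065, -0.0]
ft_force: [-0.4, 0.3, -0.7]
opening: 45.2
finger_force: 0.0
t: 21.1
tool_pos: [537.0, -204.2, 87.0]
ee_rot: [-0.001, 0.998, 0.066, -0.0]
ft_force: [-2.4, 6.8, 4.8]
opening: 9.2
finger_force: 31.6
```

```bash
python3 -m jog '[[-0.025,-0.02,-0.035,0],[-0.05,-0.02,-0.066,0],[-0.08,-0.02,-0.097,0],[-0.11,-0.02,-0.126,0],[-0.14,-0.02,-0.155,0],[-0.173,-0.02,-0.18,0],[-0.207,-0.02,-0.205,0],[-0.243,-0.02,-0.228,0],[-0.243,-0.02,-0.228,0],[-0.243,-0.02,-0.228,0]]' -1 40
```

```text
t: 22.1
tool_pos: [506.3, -208.2, 113.5]
ee_rot: [-0.0, 0.998, 0.065, -0.001]
ft_force: [-1.4, 1.0, -9.9]
opening: 9.1
finger_force: 39.5
```

Now I'll release, rise, and check the stay and lid.

```bash
python3 -m jog '[[0,0,0,0],[0,0,0,0],[0,0,0,0],[0,0,0,0]]' 0.05 && python3 -m jog '[[0,0,-0.15,0],[0,0,-0.5,0],[0,0,-0.8,0],[0,0,-1,0],[0,0,-1,0]]' && python3 -m jog '[[0,0,-0.3,0],[0,0,-0.6,0],[0,0,-1,0],[0,0,-1,0]]'
python3 - <<'E'
from geo import *
cs=[env.capture(n) for n in('scene','top')]
p=np.load('chest.npy');c,s=np.cos(p[2]),np.sin(p[2])
inv=lambda X:np.array([c*(X[0]-p[0])+s*(X[1]-p[1]),-s*(X[0]-p[0])+c*(X[1]-p[1]),X[2]])
for k in('stay_grip','lid_outer','wrench_center'):
  q=[[np.array(d['location'])*[640,480] for d in env.pinpoint(k,n)[:2]] for n in('scene','top')]
  print(k,q)
  if all(q): X,r=tri(cs,[q[0][0],q[1][0]]);print(X,inv(X),r)
def W(L):return np.array([[p[0]+c*x-s*y,p[1]+s*x+c*y,z] for x,y,z in L])
for A in(1.8,1.57,1.4):
  L=[(100-r*np.cos(A)+h*np.sin(A),y,97+r*np.sin(A)+h*np.cos(A)) for r,h,y in((200,32,170),(200,32,-170),(175,32,0))]
  print(A,proj(cs[0],W(L)).tolist() and proj(cs[0],W(L)),proj(cs[1],W(L)))
i=cv2.convertScaleAbs(cs[0]['img'][190:350,225:445],alpha=2,beta=15)
cv2.imwrite('pics/s5.png',cv2.resize(i,None,fx=3.6,fy=3.6,interpolation=cv2.INTER_CUBIC))
E
```

```text
t: 22.5
tool_pos: [508.5, -208.6, 114.5]
ee_rot: [0.0, 0.998, 0.065, 0.001]
ft_force: [-0.6, -0.5, 1.1]
opening: 45.1
finger_force: 0.0
t: 23.0
tool_pos: [510.3, -209.2, 237.9]
ee_rot: [0.002, 0.998, 0.065, 0.004]
ft_force: [-0.0, -0.2, 0.2]
opening: 44.6
finger_force: 0.0
t: 23.4
tool_pos: [510.7, -209.2, 359.7]
ee_rot: [0.002, 0.998, 0.065, 0.005]
ft_force: [0.6, 1.0, -0.1]
opening: 44.9
finger_force: 0.0
stay_grip [[array([246.9, 284.8])], [array([404.6, 223. ])]]
[ 518.  -207.5  145.1] [  -0.6 -202.9  145.1] [0.7, 0.7]
lid_outer [[array([363.8, 246.5])], [array([315.5, 161.6]), array([226.3, 261.3])]]
[631.9   8.5 273.9] [139.9  -3.2 273.9] [2.2, 2.2]
wrench_center [[array([170.2, 234.2])], [array([348.9, 239.7])]]
[ 436.8 -193.4  259.6] [ -79.4 -178.6  259.6] [129.7, 129.7]
1.8 [[439.5 217.7]
 [304.8 294.8]
 [373.1 260. ]] [[233.4 153.3]
 [388.  134.4]
 [311.3 149.8]]
1.57 [[425.8 200.9]
 [291.2 275. ]
 [361.4 244. ]] [[234.8 171.5]
 [392.  152.1]
 [313.6 165.1]]
1.4 [[415.1 190.7]
 [281.3 262.5]
 [352.4 234. ]] [[236.4 186.7]
 [394.6 167.1]
 [315.4 178. ]]
```

View pics/s5.png

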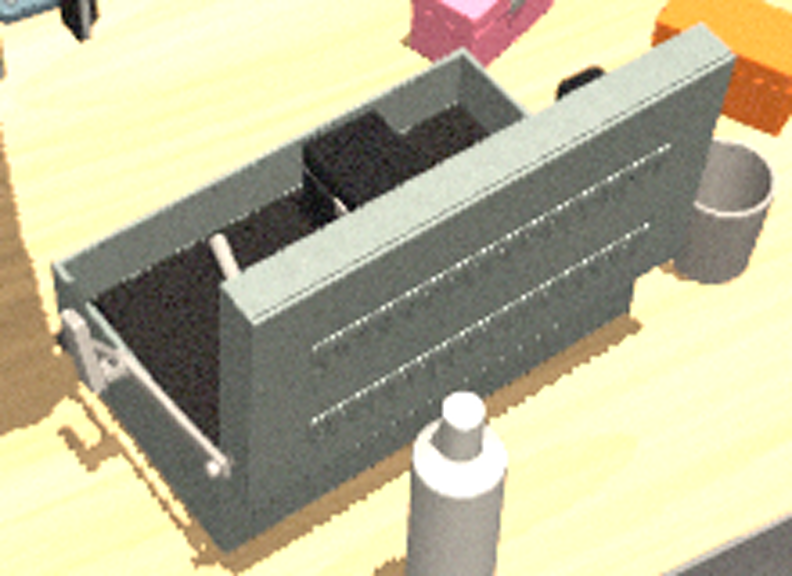

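The lid stands at about 1.6 rad with the stay lifted about 0.3, and the spray can (px 350,330) is on the right. I'll cross over the lid on its left half with the fingers shut and come down behind it.

```bash
cat > ch.py <<'E'
from geo import *
p=np.load('chest.npy');c,s=np.cos(p[2]),np.sin(p[2])
inv=lambda X:np.array([c*(X[0]-p[0])+s*(X[1]-p[1]),-s*(X[0]-p[0])+c*(X[1]-p[1]),X[2]])
t,R=tool();print('tip chest',inv(t)+[0,0,18.5],'yaw rel %.3f'%(np.arctan2(R[1,0],R[0,0])-p[2]))
E
python3 -m jog '[[0.2,-0.3,0,0],[0.45,-0.65,0,0],[0.76,-1,0,0],[0.76,-1,0,0]]' -1 && python3 -m jog '[[0.2,-0.3,0,0],[0.45,-0.65,0,0],[0.76,-1,0,0],[0.76,-1,0,0],[0.76,-1,0,0]]'; python3 ch.py
```

```text
t: 24.2
tool_pos: [584.3, -69.6, 352.8]
ee_rot: [-0.002, 0.998, 0.07, 0.0]
ft_force: [0.5, 0.5, 0.3]
opening: -0.2
finger_force: 0.0
t: 24.7
tool_pos: [657.2, 55.6, 352.3]
ee_rot: [-0.0, 0.998, 0.067, -0.001]
ft_force: [0.2, -0.9, -0.6]
opening: -0.3
finger_force: 0.0
tip chest [170.9  40.3 370.8] yaw rel 0.007
```

```bash
python3 -m jog '[[0,0,0.25,0],[0,0,0.5,0],[0,0,0.75,0],[0,0,0.88,0],[0,0,0.88,0],[0,0,0.88,0]]' && python3 ch.py && python3 -m jog '[[-0.05,0,0,0],[-0.1,0,0,0],[-0.15,0,0,0],[-0.2,0,0,0],[-0.25,0,0,0],[-0.3,0,0,0],[-0.3,0,0,0]]'; python3 ch.py
```

```text
t: 25.3
tool_pos: [657.2, 51.7, 248.7]
ee_rot: [0.0, 0.998, 0.064, 0.0]
ft_force: [-0.3, -0.5, 1.1]
opening: 0.1
finger_force: 0.0
tip chest [170.5  36.4 267.2] yaw rel 0.001
t: 26.0
tool_pos: [620.7, 48.8, 248.3]
ee_rot: [0.0, 0.998, 0.065, -0.0]
ft_force: [2.1, 0.1, 1.2]
opening: -0.1
finger_force: 1.2
tip chest [133.9  38.1 266.8] yaw rel 0.003
```

```bash
python3 -m jog '[[-0.08,0,0.005,0],[-0.16,0,0.015,0],[-0.23,0,0.02,0],[-0.3,0,0.025,0],[-0.37,0,0.03,0],[-0.44,0,0.04,0],[-0.51,0,0.055,0],[-0.575,0,0.075,0],[-0.64,0,0.095,0],[-0.71,0,0.115,0],[-0.71,0,0.115,0]]'; python3 ch.py
```

```text
t: 27.1
tool_pos: [534.6, 37.2, 233.1]
ee_rot: [0.0, 0.998, 0.065, -0.002]
ft_force: [-0.5, 0.4, -0.5]
opening: -0.3
finger_force: 0.0
tip chest [ 47.1  37.6 251.6] yaw rel 0.003
```

```bash
cat > lid.py <<'E'
from geo import *
p=np.load('chest.npy');c,s=np.cos(p[2]),np.sin(p[2])
W=lambda L:np.array([[p[0]+c*x-s*y,p[1]+s*x+c*y,z] for x,y,z in L])
a=env.capture('scene')
for d in env.cut_out('lid','scene')[:2]:
  P=np.argwhere(d['pixels'])[:,::-1];print(round(d['confidence'],2),len(P),'rect',(np.array(d['rect'])*[640,480,640,480]).round(1))
print([(round(d['confidence'],2),(np.array(d['location'])*[640,480]).round(1)) for k in('lid_outer','stay_grip') for d in env.pinpoint(k,'scene')[:2]])
for A in(1.2,1,.8,.6,.4,.2,0):
  L=[(100-r*np.cos(A)+h*np.sin(A),y,97+r*np.sin(A)+h*np.cos(A)) for r,h,y in((175,32,0),(200,32,170),(200,32,-170),(0,32,170),(0,32,-170))]
  q=proj(a,W(L));print(A,q[0],'rect l,t',q[1:].min(0),q[1:].max(0))
print(env.sense()['ft_force'],env.sense()['t'])
E
python3 lid.py
```

```text
[(0.62, array([335.7, 218.1])), (0.96, array([234.9, 267.9])), (0.51, array([265.3, 387.8]))]
1.2 [342.  224.5] rect l,t [270.1 181.5] [413.8 328.5]
1 [332.3 218. ] rect l,t [260.1 175.7] [413.3 326. ]
0.8 [323.6 214.6] rect l,t [251.7 173.3] [412.5 323.4]
0.6 [316.3 214.2] rect l,t [245.2 174.3] [411.3 320.8]
0.4 [310.6 216.6] rect l,t [240.6 178.3] [409.8 318.1]
0.2 [306.6 221.5] rect l,t [237.9 184.9] [408.2 315.6]
0 [304.4 228.6] rect l,t [237.3 193.7] [406.5 313.4]
[ 0.3 -0.   0.1] 27.3
```

The lid is following at about 1.05 rad. Continuing the arc.

```bash
python3 -m jog '[[-0.05,0,0.02,0],[-0.11,0,0.045,0],[-0.17,0,0.08,0],[-0.235,0,0.115,0],[-0.29,0,0.155,0],[-0.35,0,0.2,0],[-0.4,0,0.245,0],[-0.45,0,0.29,0],[-0.5,0,0.34,0],[-0.545,0,0.395,0],[-0.59,0,0.45,0],[-0.63,0,0.505,0],[-0.63,0,0.505,0]]'; python3 ch.py; python3 lid.py
```

```text
t: 28.6
tool_pos: [460.3, 27.5, 172.4]
ee_rot: [0.0, 0.998, 0.065, -0.001]
ft_force: [-0.4, -0.9, -0.1]
opening: -0.3
finger_force: 0.0
tip chest [-27.9  37.5 190.9] yaw rel 0.003
0.66 12390 rect [237.3 178.3 168.9 142.5]
0.45 584 rect [225.8 360.8  71.1  44.4]
[(0.64, array([310.7, 212.2])), (0.95, array([232.2, 261.4])), (0.42, array([321.7, 282.8]))]
1.2 [342.  224.5] rect l,t [270.1 181.5] [413.8 328.5]
1 [332.3 218. ] rect l,t [260.1 175.7] [413.3 326. ]
0.8 [323.6 214.6] rect l,t [251.7 173.3] [412.5 323.4]
0.6 [316.3 214.2] rect l,t [245.2 174.3] [411.3 320.8]
0.4 [310.6 216.6] rect l,t [240.6 178.3] [409.8 318.1]
0.2 [306.6 221.5] rect l,t [237.9 184.9] [408.2 315.6]
0 [304.4 228.6] rect l,t [237.3 193.7] [406.5 313.4]
[ 0.3  0.7 -0.9] 28.8
```

```bash
python3 -m jog '[[-0.035,0,0.06,0],[-0.075,0,0.12,0],[-0.105,0,0.185,0],[-0.137,0,0.25,0],[-0.16,0,0.315,0],[-0.185,0,0.38,0],[-0.2,0,0.44,0],[-0.21,0,0.49,0],[-0.21,0,0.49,0]]'; python3 -m jog '[[0,0,0.01,0],[0,0,0.02,0],[0,0,0.02,0]]'; python3 -m jog '[[0,0,0.01,0],[0,0,0.02,0],[0,0,0.02,0]]';  python3 ch.py
```

```text
t: 29.7
tool_pos: [436.5, 24.4, 114.0]
ee_rot: [-0.0, 0.998, 0.065, -0.001]
ft_force: [-0.2, -0.1, 0.6]
opening: 0.3
finger_force: 0.0
t: 30.0
tool_pos: [437.4, 24.6, 112.6]
ee_rot: [-0.0, 0.998, 0.065, 0.0]
ft_force: [-0.3, -0.8, 0.4]
opening: 0.1
finger_force: 0.0
t: 30.3
tool_pos: [437.0, 24.5, 110.0]
ee_rot: [0.0, 0.998, 0.065, -0.0]
ft_force: [-0.2, -0.0, -0.3]
opening: 0.1
finger_force: 0.0
tip chest [-51.4  37.5 128.5] yaw rel 0.003
```

```bash
python3 -m jog '[[0,0,0.01,0],[0,0,0.02,0],[0,0,0.02,0]]'; python3 -m jog '[[0,0,0.01,0],[0,0,0.01,0]]'; python3 lid.py | head -4
```

```text
t: 30.6
tool_pos: [437.0, 24.5, 107.5]
ee_rot: [-0.0, 0.998, 0.065, -0.0]
ft_force: [-0.6, -0.3, -1.1]
opening: 0.3
finger_force: 0.0
t: 30.8
tool_pos: [437.1, 24.5, 106.4]
ee_rot: [-0.0, 0.998, 0.065, 0.0]
ft_force: [0.2, 0.4, 0.1]
opening: -0.0
finger_force: 0.0
0.84 10382 rect [236.9 194.6 167.6 127.6]
[(0.84, array([303. , 223.5])), (0.62, array([229.4, 259.2]))]
1.2 [342.  224.5] rect l,t [270.1 181.5] [413.8 328.5]
1 [332.3 218. ] rect l,t [260.1 175.7] [413.3 326. ]
```

```bash
for i in 1; do python3 -m jog '[[0,0,0.01,0],[0,0,0.02,0],[0,0,0.02,0]]'; done; python3 -m jog '[[0,0,0.01,0],[0,0,0.02,0],[0,0,0.02,0]]'
```

```text
t: 31.3
tool_pos: [436.9, 24.5, 103.9]
ee_rot: [-0.0, 0.998, 0.065, -0.0]
ft_force: [-0.4, -1.0, -0.1]
opening: -0.1
finger_force: 0.0
t: 31.6
tool_pos: [436.9, 24.5, 101.9]
ee_rot: [0.0, 0.998, 0.065, -0.0]
ft_force: [-2.4, 0.6, 7.0]
opening: 0.2
finger_force: 3.5
```

```bash
python3 lid.py | head -3; python3 ch.py
```

```text
0.77 10342 rect [239.2 194.1 165.5 126.9]
0.49 1805 rect [334.7 296.7  31.8  78.5]
[(0.93, array([306.9, 223. ])), (0.74, array([249.5, 281.7])), (0.81, array([227.5, 262.7]))]
tip chest [-51.4  37.5 120.5] yaw rel 0.003
```

```bash
python3 -m jog '[[0,0,0.01,0],[0,0,0.015,0],[0,0,0.015,0]]' && python3 -m jog '[[0,0,-0.1,0],[0,0,-0.4,0],[0,0,-0.8,0],[0,0,-1,0],[0,0,-1,0]]' && python3 lid.py
python3 - <<'E'
from geo import *
c=env.capture('scene');i=cv2.convertScaleAbs(c['img'][150:410,160:460],alpha=1.8,beta=15)
cv2.imwrite('pics/s6.png',cv2.resize(i,None,fx=2.3,fy=2.3,interpolation=cv2.INTER_CUBIC))
E
```

```text
t: 32.1
tool_pos: [437.0, 24.5, 101.8]
ee_rot: [0.001, 0.998, 0.065, -0.0]
ft_force: [-10.9, -1.6, 32.2]
opening: 0.1
finger_force: 15.9
t: 32.6
tool_pos: [439.9, 24.8, 223.4]
ee_rot: [0.0, 0.998, 0.065, 0.004]
ft_force: [0.3, 0.7, 0.7]
opening: 0.0
finger_force: 0.0
0.59 10799 rect [237.1 195.2 167.3 124.7]
[(0.96, array([304.8, 224.9])), (0.71, array([228.9, 257.7]))]
1.2 [342.  224.5] rect l,t [270.1 181.5] [413.8 328.5]
1 [332.3 218. ] rect l,t [260.1 175.7] [413.3 326. ]
0.8 [323.6 214.6] rect l,t [251.7 173.3] [412.5 323.4]
0.6 [316.3 214.2] rect l,t [245.2 174.3] [411.3 320.8]
0.4 [310.6 216.6] rect l,t [240.6 178.3] [409.8 318.1]
0.2 [306.6 221.5] rect l,t [237.9 184.9] [408.2 315.6]
0 [304.4 228.6] rect l,t [237.3 193.7] [406.5 313.4]
[ 0.4  0.1 -0.7] 32.8
```

View pics/s6.png

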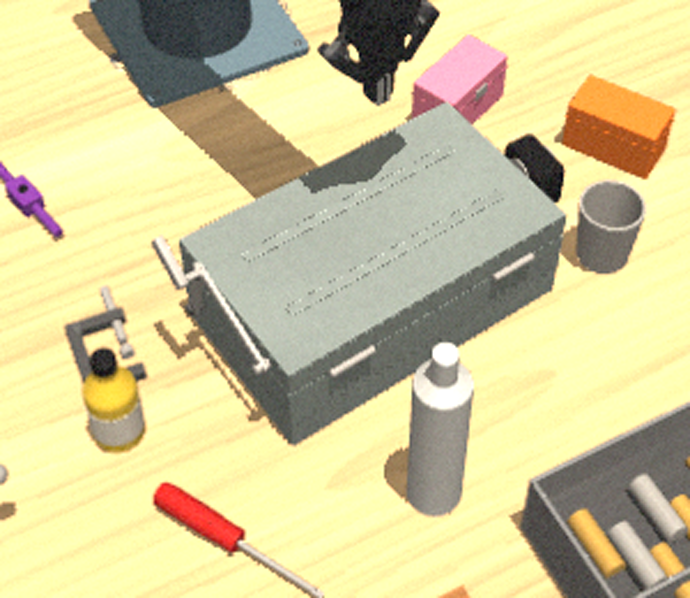

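The lid lies flat and shut: the lid mask's top edge is at row 195, where 0 rad predicts 194. It met a stiff stop, nothing around has moved, and the gripper is clear.

```bash
python3 -c "
from rig import env
print(env.hand_in())"
```

```text
the job is handed in; nothing more can be done
None
```

The job is handed in at about 33 s: the tap wrench lies on the chest floor beside the case, the stay was lifted clear and let go, and the lid is shut with nothing around the chest visibly moved. `hand_in` returned no verdict.

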